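# Set out the moisture spikes at the dried-fruit bench

## Task

Get the moisture spikes ready for checking the dried fruit: lever the lid of the grey case open with the pry blade under its lip and swing it up to upright, then stand every spike that is in the case in the steel holder, stem down, one in a cup and down to the cup's floor. Afterwards shut the empty case completely without slamming the lid, and lay the pry blade back flat on the rubber mat. Leave the jar, the bowl and the tape ring where they are.

Things in the scene. Friction and masses are not known exactly. Their poses are not given: they have to be found in the camera images.
- case: grey instrument case fixed to the bench, base 220 (x) x 210 (y) x 15 mm; origin at the centre of its underside. The lid's lip is on its -y side, the hinge along its +y side. In it two black ribs run along y: at x -60 mm, 35 mm high (handles rest on it), and at x +65 mm, 38.5 mm high with notches (stems). Four spike places at y -75, -33, 9, 51 mm
- lid (a joint): hinge angle of the case's lid, rad: 0 shut, 1.57 upright, 1.75 end stop. A box-shaped cover 226 x 216 mm, 44 mm tall, its top 64 mm above the bench when shut, its skirt ends 20 mm above the bench; 220 g. The hinge is stiff (it needs about 3 N at the lip to open and stays where left). It has no handle
- lid_lip (a point): inner corner under the middle of the lid's lip, moving with the lid. The lip is a flange 100 mm wide, 5 mm thick, sticking out 14 mm to the case's -y; shut, its underside is 40 mm above the bench and 10 mm above a fixed ledge (70 mm wide, equally deep): a slot 10 mm high and 14 mm deep, open to -y, for a thin blade. Axes as the lid's (the case's when shut)
- lid_hinge (a point): point on the lid's hinge line, middle of the case's +y side, 20 mm above the bench; the hinge line runs along the case's x; axes as the case's
- holder: spike holder fixed to the bench: steel foot plate 115 x 115 mm with four round steel cups in a square, centres at x, y = +-32.5 mm; origin at the centre of its underside. Cup floors 8 mm and rims 84 mm above the bench; inside diameter 24 mm, outside 30 mm
- mat: black rubber mat 220 (x) x 120 (y) x 4 mm, fixed; origin at the centre of its underside
- pry: pry blade, a thin-bladed hand tool, 190 mm long, 110 g: wooden handle 100 x 20 wide x 18 mm thick, with a steel blade 90 mm long, 26 mm wide, 3 mm thick at mid-thickness. Origin on the centre line where handle meets blade; x axis towards the tip (handle x -100..0 mm, blade 0..90 mm), z across its thickness. Lies flat on the mat at the start
- pry_tip (a point): middle of the pry blade's tip edge
- pry_mid (a point): middle of the pry blade's length, on its centre line
- jar: bystander: closed glass sample jar, 64 mm across, 85 mm tall; origin at the centre of its underside
- sample_bowl: bystander: small white bowl of dried fruit, 100 mm across, about 50 mm tall; origin at the centre of its underside
- tape: bystander: cardboard tape ring lying flat, 64 mm across, 20 mm tall; origin at the centre of its underside
- cup1 (a point): centre of the mouth of cup 1 of the holder, 84 mm above the bench
- cup2 (a point): centre of the mouth of cup 2 of the holder, 84 mm above the bench
- cup3 (a point): centre of the mouth of cup 3 of the holder, 84 mm above the bench
- cup4 (a point): centre of the mouth of cup 4 of the holder, 84 mm above the bench
- spike1: moisture spike, 170 mm, 60 g, all alike: square black handle 16 x 16 x 70 mm, round steel stem 9 mm thick, 100 mm long. Origin on the centre line where handle meets stem; x axis towards the tip (handle x -70..0 mm, stem 0..100 mm). At first it lies in the case along the case's x, centre line 43 mm above the bench, 20 mm free below the handle, 42 mm from its neighbours. May be absent
- spike1_tip (a point): tip of spike1
- spike2: moisture spike, 170 mm, 60 g, all alike: square black handle 16 x 16 x 70 mm, round steel stem 9 mm thick, 100 mm long. Origin on the centre line where handle meets stem; x axis towards the tip (handle x -70..0 mm, stem 0..100 mm). At first it lies in the case along the case's x, centre line 43 mm above the bench, 20 mm free below the handle, 42 mm from its neighbours. May be absent
- spike2_tip (a point): tip of spike2
- spike3: moisture spike, 170 mm, 60 g, all alike: square black handle 16 x 16 x 70 mm, round steel stem 9 mm thick, 100 mm long. Origin on the centre line where handle meets stem; x axis towards the tip (handle x -70..0 mm, stem 0..100 mm). At first it lies in the case along the case's x, centre line 43 mm above the bench, 20 mm free below the handle, 42 mm from its neighbours. May be absent
- spike3_tip (a point): tip of spike3
- spike4: moisture spike, 170 mm, 60 g, all alike: square black handle 16 x 16 x 70 mm, round steel stem 9 mm thick, 100 mm long. Origin on the centre line where handle meets stem; x axis towards the tip (handle x -70..0 mm, stem 0..100 mm). At first it lies in the case along the case's x, centre line 43 mm above the bench, 20 mm free below the handle, 42 mm from its neighbours. May be absent
- spike4_tip (a point): tip of spike4
Mind the look-alikes: they are no part of the job. Of the things that look like the pry, take the one that is farthest from the robot's base at the start.

How it is judged:
On the way, in this order (a step that is already met when the one before it is completed fails the run):
1. the pry blade levers the lid up (it touches the lid, not the robot's fingers, while the lid is 0.12 to 0.8 rad open) (value of joint lid between 0.12 and 0.8 rad and contact force between pry and lid above 0.3 N and contact force between the arm and lid below 0.1 N), for 0.1 s.
2. the lid is open to about upright (over 1.35 rad) (value of joint lid above 1.35 rad), for 0.2 s.
3. every spike stands stem down in a cup of the holder, let go, the lid still open ((horizontal distance between spike1_tip and cup1 below 0.014 m or horizontal distance between spike1_tip and cup2 below 0.014 m or horizontal distance between spike1_tip and cup3 below 0.014 m or horizontal distance between spike1_tip and cup4 below 0.014 m) and z of each of spike1_tip, spike2_tip, spike3_tip, spike4_tip in the frame of holder below 0.025 m and angle between each of spike1, spike2, spike3, spike4's own x axis and vertical above 2.75 rad and (horizontal distance between spike2_tip and cup1 below 0.014 m or horizontal distance between spike2_tip and cup2 below 0.014 m or horizontal distance between spike2_tip and cup3 below 0.014 m or horizontal distance between spike2_tip and cup4 below 0.014 m) and (horizontal distance between spike3_tip and cup1 below 0.014 m or horizontal distance between spike3_tip and cup2 below 0.014 m or horizontal distance between spike3_tip and cup3 below 0.014 m or horizontal distance between spike3_tip and cup4 below 0.014 m) and (horizontal distance between spike4_tip and cup1 below 0.014 m or horizontal distance between spike4_tip and cup2 below 0.014 m or horizontal distance between spike4_tip and cup3 below 0.014 m or horizontal distance between spike4_tip and cup4 below 0.014 m) and horizontal distance between spike1_tip and spike2_tip above 0.03 m and horizontal distance between each of spike1_tip, spike2_tip and spike3_tip above 0.03 m and horizontal distance between each of spike1_tip, spike2_tip, spike3_tip and spike4_tip above 0.03 m and contact force between each of spike1, spike2, spike3, spike4 and the fingers below 0.05 N and linear speed of each of spike1, spike2, spike3, spike4 below 0.05 m/s and value of joint lid above 1 rad), for 0.2 s.
At the end, for the whole second after the job is handed in: every spike stands in a cup of its own in the holder (tip within 14 mm of a cup's axis and below 25 mm, within 22 degrees of upright, stem down), let go and at rest; the lid is shut (under 0.05 rad); the middle of the pry blade lies at rest over the mat, on it (below 30 mm) ((horizontal distance between spike1_tip and cup1 below 0.014 m or horizontal distance between spike1_tip and cup2 below 0.014 m or horizontal distance between spike1_tip and cup3 below 0.014 m or horizontal distance between spike1_tip and cup4 below 0.014 m) and z of each of spike1_tip, spike2_tip, spike3_tip, spike4_tip in the frame of holder below 0.025 m and angle between each of spike1, spike2, spike3, spike4's own x axis and vertical above 2.75 rad and (horizontal distance between spike2_tip and cup1 below 0.014 m or horizontal distance between spike2_tip and cup2 below 0.014 m or horizontal distance between spike2_tip and cup3 below 0.014 m or horizontal distance between spike2_tip and cup4 below 0.014 m) and (horizontal distance between spike3_tip and cup1 below 0.014 m or horizontal distance between spike3_tip and cup2 below 0.014 m or horizontal distance between spike3_tip and cup3 below 0.014 m or horizontal distance between spike3_tip and cup4 below 0.014 m) and (horizontal distance between spike4_tip and cup1 below 0.014 m or horizontal distance between spike4_tip and cup2 below 0.014 m or horizontal distance between spike4_tip and cup3 below 0.014 m or horizontal distance between spike4_tip and cup4 below 0.014 m) and horizontal distance between spike1_tip and spike2_tip above 0.03 m and horizontal distance between each of spike1_tip, spike2_tip and spike3_tip above 0.03 m and horizontal distance between each of spike1_tip, spike2_tip, spike3_tip and spike4_tip above 0.03 m and contact force between each of spike1, spike2, spike3, spike4 and the fingers below 0.05 N and linear speed of each of spike1, spike2, spike3, spike4, pry below 0.05 m/s and x of pry_mid in the frame of mat between -0.11 and 0.11 m and y of pry_mid in the frame of mat between -0.06 and 0.06 m and z of pry_mid in the frame of mat below 0.03 m and value of joint lid below 0.05 rad); the robot touches nothing.
It fails at once if the jar, the bowl or the tape ring is moved more than 30 mm (distance of any of jar, sample_bowl, tape from where it was at the start of the episode above 0.03 m).
It fails at once if the lid is slammed (shutting faster than 2.5 rad/s) (velocity of joint lid below -2.5 rad/s).
Of spike1, spike2, spike3, spike4 only 2 to 4 are there at a start; the rules pass over those that are not, and their reading is None.
At some moment in a run one of pry may be knocked a few centimetres aside while the robot is not near it.
Once in a run the grip may slacken for a moment while it holds something.
It also fails if it takes over 210 s, if anything falls off the work surface, if the arm or the gripper's body presses on something with over 40 N, if the wrist force passes 120 N, or if a joint passes its speed limit or range.

## Robot

A 6-joint arm with a two-finger parallel gripper is mounted at the origin on the work surface. World frame = base frame: x ahead of the robot, y to its left, z up, the work surface at z = 0. Lengths are in m, angles in rad, forces in N, time in s.
With the tool pointing down it reaches from about 0.25 to 0.8 m from the base axis. Payload 3.9 kg.
Tool frame: the origin (TCP) lies where the fingers leave the gripper's body, on its centre line; the fingertips stand 73 mm ahead of it and the grasp point (between the pads) lies 54 mm ahead of it; z points along the fingers, y is the line along which they close (so a half turn about z gives the same grasp; the last joint's range is limited). The gripper opens to 85 mm and grips with 20 to 120 N. Pads are 22 mm wide; open, the fingers measure 114 mm over their backs; the gripper's body (76 mm by 85 mm) begins 54 mm behind the grasp point. The pads swing forward as they close: fully open they stand 13 mm farther back than shut.
Start: joints at [-1.218, 0.26, -0.138, 1.173, 0, 1.571], TCP at [0.181, -0.493, 0.304] pointing down, gripper open.
Joint ranges: [-2.78, 2.78], [-0.83, 1.72], [-1.28, 1.37], [-1.9, 2.12], [-1.57, 1.48], [-3.14, 3.14]. Speed limits (rad/s): [2.57, 2.57, 3.14, 3.14, 3.14, 3.14].

## Interface

Orientations are given as a unit quaternion [x, y, z, w].
In Python, from bench import arm gives the robot as it stands. Calls block until the motion is done:
- arm.move_ptp(position, orientation): joint-space move of the TCP to a pose.
- arm.move_l(position, ori=None, velocity=0.15, stop_force=None): straight line of the TCP; ori=None keeps the orientation; velocity is the mean speed in m/s. With stop_force (N) it stops when the force on the tool has changed by that much, and returns True; else False.
- arm.move_j(angles): joint-space move.
- arm.grip(opening): opening from 0.0 (shut) to 1.0 (fully open); the grip force is fixed at half the most; returns when the fingers have stopped.
- arm.wait(seconds).
- arm.ik(position, orientation): joint angles nearest the present ones, or None.
- arm.get_state(): the state.
- arm.camera(name): name is "scene" or "top" or "wrist"; returns the picture (400x640x3 uint8, red, green, blue); there is no depth.
- arm.calibration(name): a dict with "K" (3x3 intrinsics, pixels), "dist_coeffs" ([k1, k2, p1, p2, k3] as OpenCV has them; the pictures are not rectified), "R" (3x3) and "t" (3): a world point X has camera coordinates R X + t. Camera axes: x right, y down, z forward; pixel columns grow to the right and rows downward; lengths in m; the calibration is good to about 2 mm. A picture is of the moment at which its call begins: read the wrist's pose just before it. calibration takes no time and is no camera call; for the wrist camera it gives the pose at the moment of the call.
A pose or a line that the arm cannot do raises arm.MotionError and nothing moves.
- arm.close_job(): hands the job in; it is judged then, once.
Trained networks look in the newest picture that a camera, given by its name, has taken for a name from the list of things; names that differ only in an ending like _2 or _b are one class to them, and where a whole thing is asked for, a point or a joint stands for the part that bears it (a point fixed in the world has none). Each returns a list of dicts, best first, with "p" (0 to 1); they miss things now and then, are a little off and sometimes report something else, mostly with a low value. They report only what shows in the picture. A call takes as long as a camera call. They do not tell look-alikes from the thing itself.
- arm.find_in(camera, name): "at" ([column, row] in pixels, amid what is visible of it).
- arm.pinpoint(camera, name): "at" ([column, row] in pixels: a listed point, or the origin of a listed thing).
The state is a dict: "clock": time; "joints": joint angles; "joint_velocities": joint speeds; "joint_efforts": joint torques, N m; "ee_pos": TCP position; "eef_rot": TCP orientation; "contact_force": force on the tool from outside, world axes, zero at the start; "ft_torque": the same for the moment, N m; "gripper_width": opening from 0.0 (shut) to 1.0 (fully open); "finger_force": force on a finger pad.
Only numpy, scipy, OpenCV 4.12 (cv2) and the standard library are available. Lean on these libraries where they do the work, as an engineer would, in place of code of your own. Each camera call takes 0.05 s, during which the arm holds its last target. There are 200 camera calls.

## Working session

There is one attempt and no reset: what is moved stays moved. The work goes in short steps, each a Python script; the robot and the scene stay as the last script left them, time stands still between calls to the robot, and variables do not carry over. Pictures are saved under pics/ and viewed, at most 14 in all, crops included, and the job is handed in when it is done.

```bash
ls; mkdir -p pics; cat > h.py <<'E'
import numpy as np, cv2
from bench import arm
from scipy.spatial.transform import Rotation as R
def snap(cam, name=None):
    im=arm.camera(cam)
    if name: cv2.imwrite(f'pics/{name}.png', im[:,:,::-1])
    return im
def ray(cam,px,c=None):
    c=c or arm.calibration(cam)
    K=np.array(c['K'],float);d=np.array(c['dist_coeffs'],float);Rm=np.array(c['R']);t=np.array(c['t'])
    u=cv2.undistortPoints(np.array([[px]],float),K,d)[0,0]
    return -Rm.T@t, Rm.T@np.array([u[0],u[1],1.])
def at_z(cam,px,z,c=None):
    o,d=ray(cam,px,c); return o+d*(z-o[2])/d[2]
def proj(cam,X,c=None):
    c=c or arm.calibration(cam)
    r,_=cv2.Rodrigues(np.array(c['R'],float))
    return cv2.projectPoints(np.array(X,float).reshape(-1,3),r,np.array(c['t'],float),np.array(c['K'],float),np.array(c['dist_coeffs'],float))[0].reshape(-1,2)
def down(yaw):  # tool z down; tool x axis along yaw
    return (R.from_euler('z',yaw)*R.from_euler('x',np.pi)).as_quat()
E
python3 - <<'E'
from h import *
for c in ('top','scene'):
    snap(c,c+'0')
    for n,z in (('case',0),('lid_lip',.04),('lid_hinge',.02),('holder',0),('mat',0),('pry',.013),('pry_tip',.013),('pry_mid',.013),('jar',0),('sample_bowl',0),('tape',0),('cup1',.084),('cup2',.084)):
        for r in arm.pinpoint(c,n)[:4]:
            if r['p']>.15: print(c,n,round(r['p'],2),np.round(r['at']),at_z(c,r['at'],z).round(3))
print(arm.get_state())
E
```

```text
pics
top case 0.93 [239. 197.] [0.555 0.175 0.   ]
top case 0.59 [277. 189.] [0.578 0.06  0.   ]
top lid_lip 0.85 [273. 192.] [0.567 0.069 0.04 ]
top holder 0.8 [404. 225.] [ 0.473 -0.322  0.   ]
top mat 0.83 [348. 203.] [ 0.538 -0.152  0.   ]
top pry 0.78 [348. 199.] [ 0.548 -0.153  0.013]
top pry 0.68 [382. 293.] [ 0.27  -0.251  0.013]
top pry 0.55 [226. 292.] [0.271 0.209 0.013]
top pry_tip 0.86 [374. 321.] [ 0.189 -0.228  0.013]
top pry_tip 0.8 [361. 170.] [ 0.637 -0.191  0.013]
top pry_tip 0.67 [208. 316.] [0.201 0.262 0.013]
top pry_mid 0.96 [382. 291.] [ 0.276 -0.251  0.013]
top pry_mid 0.75 [274. 192.] [0.57  0.069 0.013]
top pry_mid 0.68 [228. 289.] [0.281 0.202 0.013]
top pry_mid 0.65 [350. 201.] [ 0.542 -0.158  0.013]
top jar 0.7 [374. 145.] [ 0.714 -0.233  0.   ]
top sample_bowl 0.81 [316. 122.] [ 0.786 -0.058  0.   ]
top tape 0.78 [306. 257.] [ 0.375 -0.028  0.   ]
top tape 0.57 [242. 197.] [0.555 0.167 0.   ]
top cup1 0.88 [396. 230.] [ 0.456 -0.281  0.084]
top cup1 0.75 [424. 214.] [ 0.502 -0.363  0.084]
top cup1 0.67 [400. 209.] [ 0.516 -0.293  0.084]
top cup2 0.88 [3
[... 1692 characters left out ...]
ints': array([-1.21799087e+00,  2.60017630e-01, -1.38079643e-01,  1.17271840e+00,
        4.03374176e-05,  1.57080704e+00]), 'joint_velocities': array([-0.00029691,  0.00051429,  0.00022474,  0.00016544,  0.00028657,
       -0.00080424]), 'joint_efforts': array([-9.15424807e-04, -4.05615270e+01,  2.54232538e+01,  1.24181017e-03,
       -2.56194426e-04,  4.38432735e-06]), 'ee_pos': array([ 0.18141189, -0.49265563,  0.30390278]), 'eef_rot': array([ 9.84482284e-01,  1.75483996e-01,  1.81582314e-05, -1.30618636e-05]), 'contact_force': array([ 0.24248014, -0.1072764 , -0.35153415]), 'ft_torque': array([0.01612907, 0.00855845, 0.00569698]), 'finger_force': 0.0, 'gripper_width': 0.9991982512829515}
```

View pics/top0.png

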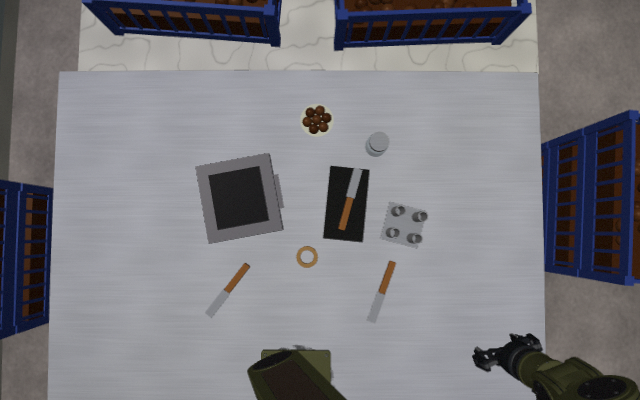

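View pics/scene0.png

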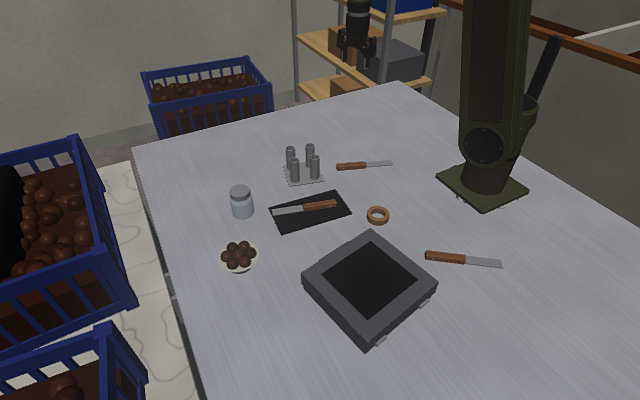

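Top picture: the case is at (240,197) with its lip at (277,190). The mat pry is at (348,199) with its tip up at (358,170), and the holder is at (404,225). The other two blades are look-alikes closer to the robot. Next I'll refine these positions with the wrist camera.

```bash
cat >> h.py <<'E'
def look(names, n=3, pmin=.3, cam='wrist', name=None):
    """names: dict name->z ; prints & returns world positions"""
    c=arm.calibration(cam); snap(cam,name); out={}
    for k,z in names.items():
        out[k]=[(round(r['p'],2),np.round(r['at']).tolist(),at_z(cam,r['at'],z,c).round(4)) for r in arm.pinpoint(cam,k)[:n] if r['p']>pmin]
        print(k,*out[k],sep='\n   ')
    return out
E
python3 - <<'E'
from h import *
c=arm.calibration('wrist'); s=arm.get_state(); Rt=R.from_quat(s['eef_rot']).as_matrix()
o=-np.array(c['R']).T@np.array(c['t'])
print('cam in tool', Rt.T@(o-s['ee_pos']), 'axis', Rt.T@np.array(c['R'])[2], 'K',np.array(c['K'])[0,0])
arm.move_ptp([.50,-.15,.40],down(0)); print(arm.get_state()['joints'])
look(dict(pry=.013,pry_tip=.013,pry_mid=.013,mat=0,lid_lip=.04,holder=0,cup1=.084),n=4,name='w1')
arm.move_ptp([.52,.10,.42],down(0))
look(dict(lid_lip=.04,lid_hinge=.02,case=0),n=2,name='w2')
E
```

```text
cam in tool [ 0.0779477   0.00069437 -0.07059208] axis [-2.98276149e-01 -3.39602038e-04  9.54479556e-01] K 332.7557980032026
[-2.92554711e-01  2.33907752e-01  7.43922102e-02  1.41167792e+00
 -3.78511624e-04  2.84988340e+00]
pry
   (0.86, [380.0, 288.0], array([ 0.276 , -0.2495,  0.013 ]))
   (0.73, [325.0, 105.0], array([ 0.5579, -0.1604,  0.013 ]))
   (0.62, [96.0, 288.0], array([0.2725, 0.2093, 0.013 ]))
pry_tip
   (0.91, [359.0, 332.0], array([ 0.1903, -0.2196,  0.013 ]))
   (0.9, [342.0, 37.0], array([ 0.6423, -0.1817,  0.013 ]))
   (0.74, [81.0, 321.0], array([0.2074, 0.2518, 0.013 ]))
   (0.53, [433.0, 161.0], array([ 0.4819, -0.3133,  0.013 ]))
pry_mid
   (0.65, [102.0, 283.0], array([0.2836, 0.1972, 0.013 ]))
   (0.6, [380.0, 285.0], array([ 0.2824, -0.2491,  0.013 ]))
   (0.56, [324.0, 108.0], array([ 0.5538, -0.16  ,  0.013 ]))
mat
   (0.56, [315.0, 119.0], array([ 0.5385, -0.1469,  0.    ]))
lid_lip
   (0.67, [149.0, 97.0], array([0.5707, 0.0619, 0.04  ]))
holder
   (0.78, [435.0, 162.0], array([ 0.4787, -0.3202,  0.    ]))
cup1
   (0.87, [495.0, 159.0], array([ 0.4998, -0.3629,  0.084 ]))
   (0.7, [471.0, 210.0], array([ 0.4344, -0.3427,  0.084 ]))
   (0.7, [442.0, 145.0], array([ 0.5166, -0.2961,  0.084 ]))
   (0.55, [422.0, 194.0], array([ 0.4554, -0.2785,  0.084 ]))
lid_lip
lid_hinge
case
   (0.9, [271.0, 124.0], array([0.5509, 0.1676, 0.    ]))
   (0.39, [500.0, 122.0], array([ 0.5545, -0.1688,  0.    ]))
```

```bash
python3 - <<'E'
from h import *
c=arm.calibration('wrist'); im=snap('wrist')
d=(im.max(2)<60).astype(np.uint8); 
n,l,st,ce=cv2.connectedComponentsWithStats(d)
for i in np.argsort(-st[1:,4])[:3]+1:
    cnt=max(cv2.findContours((l==i).astype(np.uint8),cv2.RETR_EXTERNAL,cv2.CHAIN_APPROX_NONE)[0],key=len)
    X=np.array([at_z('wrist',p[0].astype(float),.064,c)[:2] for p in cnt])
    print(st[i],cv2.minAreaRect((X*1000).astype(np.float32)))
g=((im.max(2)<135)&(np.ptp(im.astype(int),axis=2)<25)).astype(np.uint8)
cnt=[k for k in cv2.findContours(g,cv2.RETR_EXTERNAL,cv2.CHAIN_APPROX_NONE)[0] if cv2.contourArea(k)>3000]
for k in cnt: print('grey',cv2.boundingRect(k),cv2.contourArea(k), [np.r_[p[0],at_z('wrist',p[0].astype(float),.064,c)[:2].round(4)].tolist() for p in cv2.approxPolyDP(k,6,True)])
snap('wrist','w3')
arm.move_ptp([.47,-.15,.28],down(-.28))
c=arm.calibration('wrist'); im=snap('wrist').astype(int)
m=((im[...,0]-im[...,2])>50).astype(np.uint8)
for k in cv2.findContours(m,cv2.RETR_EXTERNAL,cv2.CHAIN_APPROX_NONE)[0]:
    if cv2.contourArea(k)>300:
        X=np.array([at_z('wrist',p[0].astype(float),.02,c)[:2] for p in k])
        print('orange',cv2.boundingRect(k),cv2.minAreaRect((X*1000).astype(np.float32)))
look(dict(pry=.013,pry_tip=.013),n=2)
E
```

```text
[    0   254   634   146 39725] ((222.66162109375, 102.5198974609375), (302.0308837890625, 1154.5958251953125), 0.07044077664613724)
[  195    53   139   144 14132] ((550.4703369140625, 165.11045837402344), (157.8501739501953, 147.6629180908203), 10.787089347839355)
[ 435   51  108  154 8050] ((546.5270385742188, -117.86852264404297), (100.98651123046875, 188.0104522705078), 84.4984359741211)
grey (0, 253, 635, 147) 42201.5 [[0.0, 383.0, 0.1106, 0.6653], [0.0, 399.0, 0.0709, 0.6796], [113.0, 399.0, 0.0874, 0.4577], [122.0, 382.0, 0.1279, 0.4328], [142.0, 377.0, 0.1406, 0.3952], [154.0, 399.0, 0.0911, 0.3831], [481.0, 399.0, 0.0916, -0.1834], [493.0, 377.0, 0.1411, -0.1954], [513.0, 382.0, 0.1284, -0.2329], [522.0, 399.0, 0.0881, -0.2578], [634.0, 399.0, 0.0722, -0.4771], [567.0, 321.0, 0.2521, -0.2971], [534.0, 313.0, 0.2691, -0.2382], [527.0, 323.0, 0.2504, -0.2308], [505.0, 318.0, 0.2609, -0.1929], [433.0, 253.0, 0.3751, -0.0658], [417.0, 254.0, 0.3737, -0.0427], [413.0, 283.0, 0.3258, -0.0414], [432.0, 337.0, 0.227, -0.0811], [408.0, 367.0, 0.1667, -0.0485], [379.0, 365.0, 0.1716,
[... 988 characters left out ...]
[217.0, 170.0, 0.4969, 0.2326], [203.0, 194.0, 0.4637, 0.2547], [212.0, 222.0, 0.423, 0.2463], [361.0, 195.0, 0.4624, 0.0413], [353.0, 151.0, 0.5221, 0.054], [363.0, 145.0, 0.5299, 0.0413]]
orange (220, 247, 47, 49) ((379.6372985839844, -36.59842300415039), (51.54564666748047, 61.72434997558594), 73.99462127685547)
orange (447, 224, 24, 50) ((341.010009765625, -273.7353820800781), (19.4538631439209, 60.01121520996094), 69.6000747680664)
orange (293, 83, 22, 100) ((508.09698486328125, -146.21360778808594), (19.50969886779785, 97.50341796875), 74.47760772705078)
pry
   (0.57, [305.0, 81.0], array([ 0.5567, -0.1615,  0.013 ]))
pry_tip
   (0.44, [569.0, 81.0], array([ 0.487 , -0.4138,  0.013 ]))
```

View pics/w3.png

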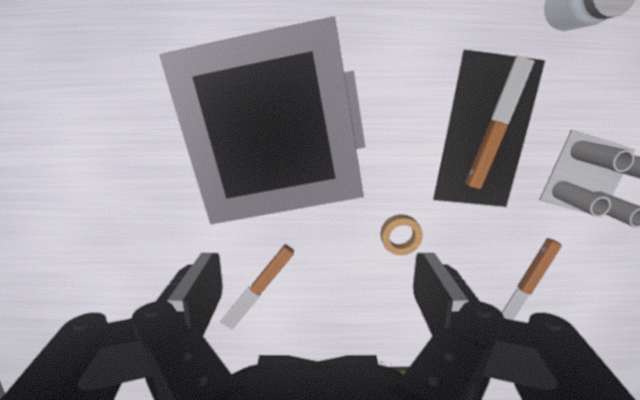

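```bash
python3 - <<'E'
from h import *
arm.move_ptp([.52,.10,.42],down(0)); c=arm.calibration('wrist')
P=lambda L,z:np.array([at_z('wrist',p,z,c)[:2] for p in L])
q=P([(335,17),(363,197),(211,223),(161,55)],.064)
print('lid',q.round(4).tolist(),'c',q.mean(0), [np.degrees(np.arctan2(*(q[i]-q[j])[::-1])).round(1) for i,j in((0,1),(3,2),(3,0),(2,1))],[np.linalg.norm(q[i]-q[j]).round(3) for i,j in((0,1),(3,2),(3,0),(2,1))])
print('lip',P([(353,71),(365,147)],.045))
q=P([(464,50),(434,199),(505,206),(544,61)],.004);print('mat',q.mean(0),[np.degrees(np.arctan2(*(q[i]-q[j])[::-1])).round(1) for i,j in((0,1),(3,2))])
# feasibility
cy=np.radians(10.6)
for t in (0,.3,.6,.9,1.2,1.57): 
    u=np.array([-np.sin(cy),np.cos(cy)]); C=np.array([.5495,.166]); h=C+u*.105
    y=-.213*np.cos(t)+.02*np.sin(t); z=.02+.213*np.sin(t)+.02*np.cos(t)
    p=h+u*(y-.118); print(t,p, arm.ik([*p,z+.066],down(cy-np.pi/2)))
E
```

```text
lid [[0.6801, 0.0795], [0.4595, 0.0385], [0.4214, 0.2478], [0.64, 0.2892]] c [0.55025457 0.1637358 ] [np.float64(10.5), np.float64(10.7), np.float64(100.8), np.float64(100.3)] [np.float64(0.224), np.float64(0.222), np.float64(0.214), np.float64(0.213)]
lip [[0.62104468 0.05492636]
 [0.52413215 0.03588658]]
mat [ 0.5385404  -0.14866582] [np.float64(-5.4), np.float64(-5.8)]
0 [ 0.59107301 -0.05614339] [-0.09470142  0.52072497 -0.28230684  0.76776452  0.         -1.85050264]
0.3 [ 0.58823579 -0.04098286] [-0.0695584   0.45452271 -0.21237089  0.90390273  0.         -1.82535963]
0.6 [ 0.58215203 -0.0084746 ] [-0.01455634  0.40058656 -0.14662348  1.0235863   0.         -1.77035756]
0.9 [0.57336518 0.03847752] [ 0.06700776  0.3626889  -0.09064216  1.11746527  0.         -1.68879347]
1.2 [0.56266014 0.09567941] [ 0.16843712  0.34360737 -0.0493296   1.17785936  0.         -1.58736411]
1.57 [0.54824354 0.17271382] [ 0.3051892   0.34775215 -0.02405765  1.19898653  0.         -1.45061202]
```

```bash
cat >> h.py <<'E'
CY=np.radians(10.6); C=np.array([.5503,.1642]); UX=np.array([np.cos(CY),np.sin(CY)]); UY=np.array([-np.sin(CY),np.cos(CY)])
PO=.066  # TCP height over pry centre
def S(*k):
    s=arm.get_state(); print('t',round(s['clock'],1),'pos',s['ee_pos'].round(4),'F',np.round(s['contact_force'],1),'w',round(s['gripper_width'],3),'ff',round(float(s['finger_force']),1),*k)
E
python3 - <<'E'
from h import *
yaw=np.radians(-15.5); g=np.array([.5563,-.1596])-.028*np.array([np.cos(yaw),np.sin(yaw)])
q=down(yaw+np.pi)
arm.grip(.6)
arm.move_ptp([*g,.16],q); S()
print(arm.move_l([*g,.079],velocity=.06,stop_force=8)); S()
arm.grip(0.0); S('grip')
arm.move_l([*g,.2]); S()
qs=down(CY-np.pi/2)
lip=C-UY*.108
p=lip-UY*(.118+.035)
arm.move_ptp([*p,.2],qs); arm.move_l([*p,.101],velocity=.1); S()
snap('wrist','w4')
for c,n in (('scene',.035),('wrist',.035)):
    look(dict(pry_tip=n,lid_lip=.04),n=3,cam=c)
E
```

```text
t 21.7 pos [ 0.5296 -0.152   0.1603] F [ 0.  -0.1  0.4] w 0.597 ff 0.0
False
t 23.2 pos [ 0.5296 -0.1522  0.0794] F [-0.6  0.6 -0.4] w 0.6 ff 0.0
t 23.6 pos [ 0.5297 -0.1522  0.0795] F [-0.5  0.3  3.7] w 0.216 ff 60.2 grip
t 24.5 pos [ 0.5286 -0.1519  0.199 ] F [-0.1  0.2 -0.4] w 0.213 ff 59.6
t 27.3 pos [ 0.5989 -0.0924  0.1017] F [ 0.4 -0.2 -0.7] w 0.214 ff 59.6
pry_tip
   (0.86, [500.0, 264.0], array([0.2312, 0.2692, 0.035 ]))
   (0.8, [328.0, 249.0], array([0.5787, 0.0297, 0.035 ]))
   (0.69, [388.0, 163.0], array([ 0.2221, -0.1966,  0.035 ]))
lid_lip
   (0.6, [336.0, 256.0], array([0.574 , 0.0622, 0.04  ]))
pry_tip
lid_lip
```

View pics/w4.png

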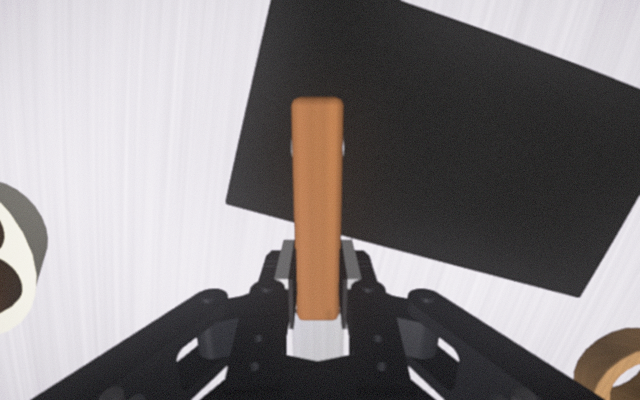

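The pry is held straight, with the handle at columns 292–343 and the blade behind it. Next: insert the blade and lever the lid up.

```bash
python3 - <<'E'
from h import *
s=arm.get_state(); p=s['ee_pos'].copy()
hit=arm.move_l([*(p[:2]+UY*.042),.1012],velocity=.03,stop_force=4); S(hit)
print('advance',(arm.get_state()['ee_pos']-p)[:2]@UY)
p=arm.get_state()['ee_pos'].copy()
if hit: p[:2]-=UY*.002
# arc about hinge, keeping tip at lip corner
q=down(CY-np.pi/2); y0,z0=-.213,.020
for t in (.05,.12,.2):
    y=y0*np.cos(t)+z0*np.sin(t)-y0; z=-y0*np.sin(t)+z0*np.cos(t)-z0
    arm.move_l([*(p[:2]+UY*y),p[2]+z],velocity=.04); S(t)
np.save('p0.npy',p)
look(dict(lid_lip=.08,pry_tip=.08),cam='scene',n=2,name='s5')
E
```

```text
t 28.9 pos [ 0.5912 -0.055   0.1008] F [ 0.2 -0.1  0. ] w 0.217 ff 59.6 True
advance 0.03803027788197165
t 29.3 pos [ 0.5911 -0.0557  0.1113] F [ 0.3  0.4 -1.2] w 0.215 ff 59.3 0.05
t 29.8 pos [ 0.591  -0.0531  0.1265] F [-0.2 -1.  -1.6] w 0.212 ff 59.4 0.12
t 30.4 pos [ 0.5902 -0.0488  0.143 ] F [-0.6 -0.2 -0.9] w 0.218 ff 59.4 0.2
lid_lip
   (0.84, [335.0, 246.0], array([0.5782, 0.0617, 0.08  ]))
   (0.32, [310.0, 213.0], array([ 0.5771, -0.068 ,  0.08  ]))
pry_tip
   (0.83, [388.0, 163.0], array([ 0.2644, -0.1498,  0.08  ]))
   (0.72, [500.0, 263.0], array([0.2702, 0.2834, 0.08  ]))
```

View pics/s5.png

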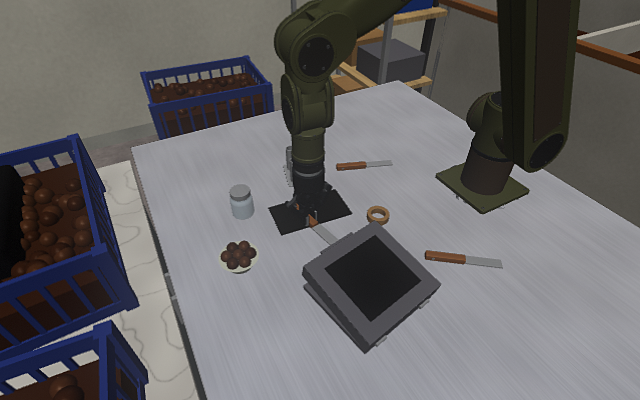

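The lid is rising on the blade (lip at about (335,246)). I'll continue the arc to upright.

```bash
python3 - <<'E'
from h import *
p=np.load('p0.npy'); y0,z0=-.213,.020
for t in np.arange(.3,1.66,.1):
    y=y0*np.cos(t)+z0*np.sin(t)-y0; z=-y0*np.sin(t)+z0*np.cos(t)-z0
    y+=.004*min(1,max(0,(t-.5)/.4)); z+=.004*min(1,max(0,(t-.8)/.4)) 
    arm.move_l([*(p[:2]+UY*y),p[2]+z],velocity=.06)
    if round(t*10)%2: S(round(t,2))
snap('scene','s6')
E
```

```text
t 31.0 pos [ 0.589  -0.0418  0.1635] F [-0.  -4.1  0.2] w 0.214 ff 59.7 0.3
t 32.1 pos [ 0.5854 -0.0227  0.2012] F [ 0.2 -6.3  3.1] w 0.215 ff 60.0 0.5
t 33.1 pos [0.5799 0.0062 0.2343] F [ 0.4 -6.8  2.8] w 0.217 ff 60.2 0.7
t 34.1 pos [0.5731 0.0421 0.2611] F [-1.1 -2.4  3.6] w 0.218 ff 60.3 0.9
t 35.2 pos [0.5659 0.0796 0.2825] F [ 0.6  0.8 -1.1] w 0.214 ff 59.6 1.1
t 36.2 pos [0.5586 0.1199 0.2955] F [ 0.3 -0.1 -1.5] w 0.213 ff 59.6 1.3
t 37.2 pos [0.5507 0.1617 0.2987] F [ 0.3  0.7 -1.3] w 0.217 ff 59.6 1.5
```

View pics/s6.png

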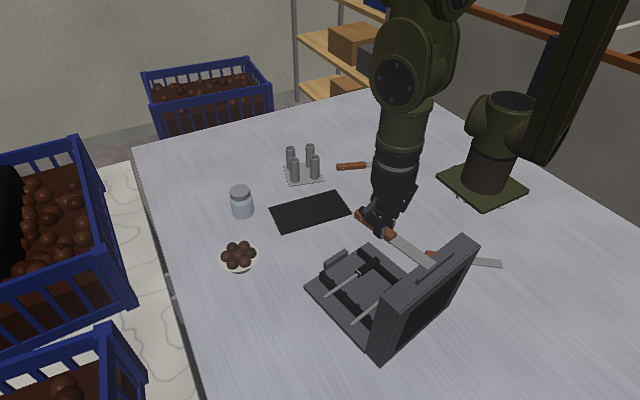

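```bash
python3 - <<'E'
from h import *
h=C+UY*.105
for t in (.9,1.0,1.1,1.2,1.3,1.4,1.5,1.6):
    L=[]
    for x in(-.113,.113):
        for y,z in((-.213,.044),(-.213,0),(.003,.044)):
            L.append([*(h+UX*x+UY*(y*np.cos(t)+z*np.sin(t))),.02-y*np.sin(t)+z*np.cos(t)])
    print(t,proj('scene',L).round().astype(int).tolist())
s=cv2.imread('pics/s6.png'); cv2.imwrite('pics/s6c.png',cv2.resize(s[200:380,260:520],None,fx=3,fy=3))
E
```

```text
0.9 [[415, 209], [401, 209], [448, 296], [335, 262], [323, 259], [377, 359]]
1.0 [[423, 211], [408, 209], [449, 298], [342, 265], [329, 261], [378, 361]]
1.1 [[432, 214], [415, 211], [449, 300], [350, 270], [335, 263], [378, 363]]
1.2 [[441, 218], [423, 213], [449, 301], [359, 276], [342, 267], [379, 364]]
1.3 [[451, 223], [432, 216], [449, 302], [368, 284], [350, 272], [379, 366]]
1.4 [[460, 229], [441, 220], [449, 304], [377, 292], [359, 278], [379, 367]]
1.5 [[470, 236], [450, 225], [449, 305], [387, 302], [368, 285], [379, 368]]
1.6 [[479, 244], [459, 231], [448, 306], [397, 312], [377, 293], [378, 369]]
```

View pics/s6c.png

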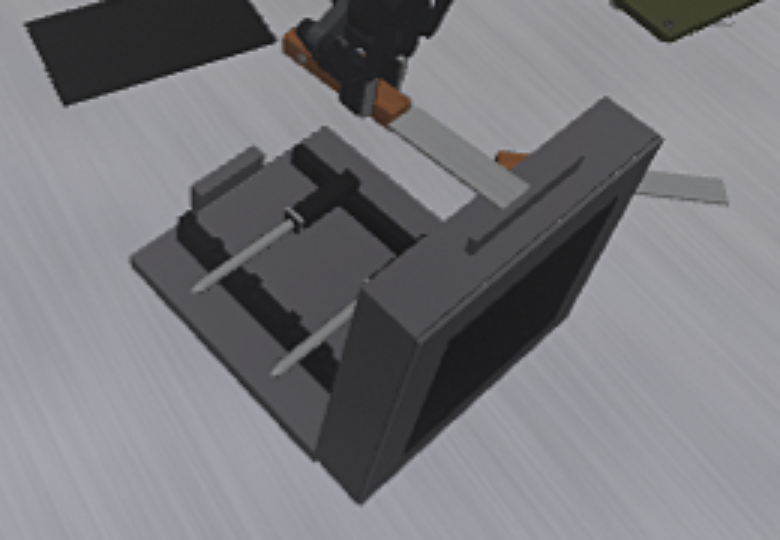

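The crop shows the lid upright: its far corner at (480,247) matches 1.6 rad. Two spikes are visible in the case. Next I'll lay the pry back on the mat, then inspect the case.

```bash
python3 - <<'E'
from h import *
p=arm.get_state()['ee_pos'].copy()
arm.move_l([*(p[:2]-UY*.12),p[2]+.02])
y=np.radians(-5.6); d=np.array([np.cos(y),np.sin(y)]); t=np.array([.5385,-.1487])-.023*d
q=down(y+np.pi)
arm.move_ptp([*t,.16],q); 
print(arm.move_l([*t,.0795],velocity=.04,stop_force=5)); S()
arm.grip(.6); S(); arm.move_l([*t,.2])
arm.move_ptp([.50,.12,.42],down(0)); S()
o=look(dict(spike1=.043,spike1_tip=.043),n=6,name='w7',pmin=.2)
for v in o.values():
    for r in v: e=r[2][:2]-C; print(np.round([e@UX,e@UY],4))
snap('top'); print([ (round(r['p'],2),at_z('top',r['at'],.013).round(3)) for r in arm.pinpoint('top','pry_mid')])
E
```

```text
True
t 41.9 pos [ 0.5158 -0.1466  0.0815] F [ 1.  -0.8  3.9] w 0.216 ff 60.4
t 42.3 pos [ 0.5145 -0.1461  0.0803] F [-0.3 -0.3 -0.2] w 0.596 ff 0.0
t 45.5 pos [0.5    0.1198 0.4196] F [-0.   0.2  0.9] w 0.601 ff 0.0
spike1
   (0.82, [242.0, 116.0], array([0.5446, 0.2197, 0.043 ]))
   (0.72, [306.0, 104.0], array([0.5601, 0.1343, 0.043 ]))
spike1_tip
   (0.56, [244.0, 119.0], array([0.5409, 0.2173, 0.043 ]))
[0.0046 0.0556]
[ 0.0041 -0.0312]
[0.0005 0.0539]
[(0.98, array([ 0.534, -0.143,  0.013])), (0.82, array([ 0.272, -0.254,  0.013])), (0.47, array([0.285, 0.202, 0.013]))]
```

View pics/w7.png

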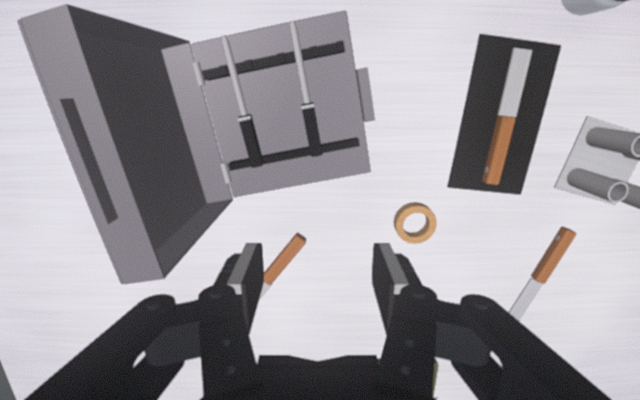

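Two spikes, with collars at (245,118) and (307,104), lie at the y=+51 and y=-33 places. The pry is flat on the mat at (505,120). Next I'll refine the cup positions and check reach.

```bash
cat >> h.py <<'E'
A=np.radians(30); Z=np.array([0,0,1.]); X3=np.array([*UX,0]); Y3=np.array([*UY,0])
def Rpick(flip,a=A):
    z=np.sin(a)*X3-np.cos(a)*Z; y=Y3*(-1 if flip else 1); return np.c_[np.cross(y,z),y,z]
def Rplace(flip,az,a=A):
    H=np.array([np.cos(az),np.sin(az),0]); sz=-H; sx=-Z
    return np.c_[sx,np.cross(sz,sx),sz]@np.c_[X3,Y3,Z].T@Rpick(flip,a)
quat=lambda M:R.from_matrix(M).as_quat()
def tcp(g,M): return np.asarray(g)-.054*M[:,2]
E
python3 - <<'E'
from h import *
arm.move_ptp([.40,-.31,.36],down(0)); S()
o=look(dict(cup1=.084,holder=0),n=5)
q=np.array([r[2][:2] for r in o['cup1'] if r[2][1]<-.2]);print(q.mean(0))
for flip in (0,1):
    M=Rpick(flip)
    for y in (-.0325,.053):
        for dz in (0,.15):
            g=[*(C-UX*.026+UY*y),.043+dz]; print('pick',flip,y,dz,arm.ik(tcp(g,M),quat(M)))
    for az in (-17,-34,-50):
        M=Rplace(flip,np.radians(az))
        for c in ((.5166,-.2961),(.4998,-.3629)):
            for z in (.14,.26): print('place',flip,az,c,z,arm.ik(tcp([*c,z],M),quat(M)))
E
```

```text
t 50.2 pos [ 0.4001 -0.3099  0.36  ] F [0.3 0.1 0.5] w 0.601 ff 0.0
cup1
   (0.97, [289.0, 115.0], array([ 0.4532, -0.2807,  0.084 ]))
   (0.92, [368.0, 66.0], array([ 0.5012, -0.3593,  0.084 ]))
   (0.78, [348.0, 130.0], array([ 0.4385, -0.3412,  0.084 ]))
   (0.63, [304.0, 46.0], array([ 0.519 , -0.2965,  0.084 ]))
holder
   (0.68, [323.0, 90.0], array([ 0.4776, -0.3173,  0.    ]))
   (0.49, [293.0, 112.0], array([ 0.4511, -0.2785,  0.    ]))
[ 0.477975 -0.319425]
pick 0 -0.0325 0 [ 0.25507913  0.29536199 -0.98140601 -0.2285071  -0.0350156   0.06071089]
pick 0 -0.0325 0.15 [ 0.25507913  0.02881767 -0.74408778  0.27535545 -0.0350156   0.06071089]
pick 0 0.053 0 [ 0.46456338  0.31202607 -0.94300071 -0.1908554  -0.13840712  0.2436751 ]
pick 0 0.053 0.15 [ 0.46456338  0.05615886 -0.71171509  0.29629743 -0.13840712  0.2436751 ]
place 0 -17 (0.5166, -0.2961) 0.14 [-0.68911749  0.38322758 -1.26394754 -1.08868725  0.33755756  2.93753459]
place 0 -17 (0.5166, -0.2961) 0.26 [-0.68911749  0.01052085 -1.06385072 -0.5158837   0.33755756  2.93753459]
place 0 -17 (0.4998, -0.3629) 0.14 [-0.853588
[... 1880 characters left out ...]
.09148188 -0.56099149 -0.11232986  0.06517396]
place 1 -34 (0.4998, -0.3629) 0.14 [-0.65339067  0.39967457 -1.24668458 -1.12198069  0.05193531 -0.03001636]
place 1 -34 (0.4998, -0.3629) 0.26 [-0.65339067  0.03388131 -1.05428521 -0.56378806  0.05193531 -0.03001636]
place 1 -50 (0.5166, -0.2961) 0.14 [-0.26841296  0.37146542 -1.20920146 -0.96888065 -0.51441911  0.33239078]
place 1 -50 (0.5166, -0.2961) 0.26 [-0.26841296  0.03238692 -1.01855603 -0.43915672 -0.51441911  0.33239078]
place 1 -50 (0.4998, -0.3629) 0.14 [-0.45586158  0.39097739 -1.20400526 -1.03178981 -0.35821286  0.21785834]
place 1 -50 (0.4998, -0.3629) 0.26 [-0.45586158  0.05074655 -1.01866015 -0.50621385 -0.35821286  0.21785834]
```

```bash
cat >> h.py <<'E'
A=np.radians(38); HC=np.array([.4773,-.3197]); HY=np.radians(-16.5)
he=np.array([np.cos(HY),np.sin(HY)]); hn=np.array([-np.sin(HY),np.cos(HY)])
def pick(y,x=-.026,z=.043,op=.5):
    M=Rpick(1,A); q=quat(M); g=np.array([*(C+UX*x+UY*y),z])
    arm.grip(op); arm.move_ptp(tcp(g+[0,0,.13],M),q); arm.move_l(tcp(g+[0,0,.04],M),velocity=.15)
    print(arm.move_l(tcp(g,M),velocity=.05,stop_force=8)); S('at')
    arm.grip(0); S('grip'); arm.move_l(tcp(g+[0,0,.20],M),velocity=.12); S('up')
def hover(cup,z=.255):
    M=Rplace(1,HY,A); arm.move_ptp(tcp([*cup,z],M),quat(M)); S('hover')
def insert(cup,z=.136):
    M=Rplace(1,HY,A); q=quat(M)
    print(arm.move_l(tcp([*cup,z],M),velocity=.05,stop_force=6)); S('in')
E
python3 - <<'E'
from h import *
pick(-.0325)
cup=HC+.0325*(he-hn); hover(cup); print(cup)
look(dict(spike1_tip=.115,spike1=.215),cam='scene',name='s8',n=4)
look(dict(spike1_tip=.115,spike1=.215),cam='top',n=4)
print(proj('scene',[[*cup,.084],[*cup,.125],[*cup,.225]]),proj('top',[[*cup,.084],[*cup,.125],[*cup,.225]]))
s=cv2.imread('pics/s8.png'); cv2.imwrite('pics/s8c.png',cv2.resize(s[60:220,200:400],None,fx=4,fy=3.75))
E
```

```text
False
t 56.9 pos [0.4983 0.1214 0.0859] F [ 0.2 -0.1  0.7] w 0.499 ff 0.0 at
t 57.2 pos [0.4983 0.1214 0.0861] F [-0.8 -1.1  3.6] w 0.175 ff 58.5 grip
t 59.1 pos [0.4975 0.1212 0.2846] F [ 0.7  0.5 -0.6] w 0.177 ff 58.4 up
t 61.4 pos [ 0.4586 -0.3477  0.2882] F [-0.9 -0.1 -1.3] w 0.181 ff 58.4 hover
[ 0.49923114 -0.36009214]
spike1_tip
spike1
   (0.51, [285.0, 108.0], array([ 0.4986, -0.3778,  0.215 ]))
spike1_tip
   (0.56, [352.0, 193.0], array([ 0.5581, -0.1554,  0.115 ]))
   (0.35, [222.0, 200.0], array([0.5388, 0.2015, 0.115 ]))
spike1
   (0.81, [224.0, 200.0], array([0.5315, 0.1771, 0.215 ]))
   (0.63, [434.0, 212.0], array([ 0.5011, -0.3549,  0.215 ]))
[[289.3455457  147.73457227]
 [288.71439782 136.70757016]
 [287.03756102 107.44072355]] [[423.47992015 215.03945001]
 [427.20694612 214.52575315]
 [437.45857047 213.1118631 ]]
```

View pics/s8c.png

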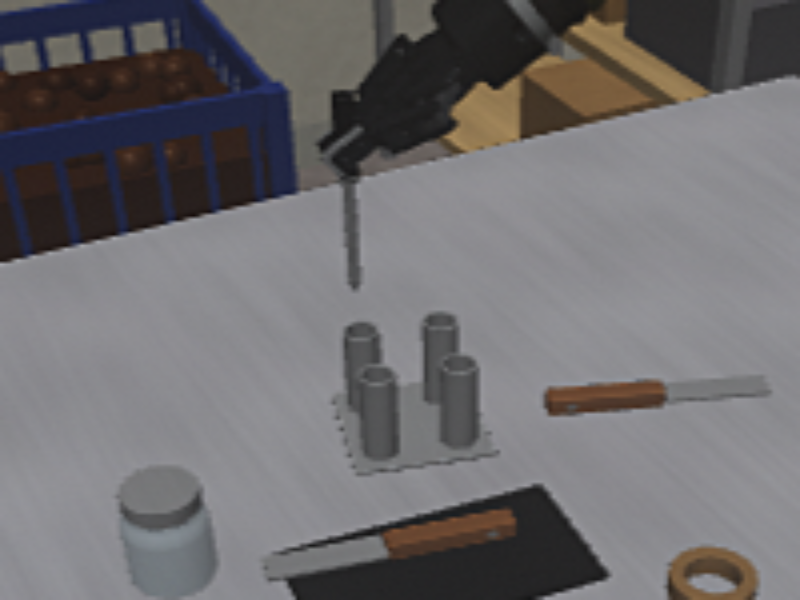

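The spike hangs vertical with its tip at crop (355,290), right over the rear cup's rim at (361,330). Next: insert it, release, and do the second spike.

```bash
cat >> h.py <<'E'
def release(cup):
    M=Rplace(1,HY,A); p=arm.get_state()['ee_pos'].copy()
    arm.grip(.45); S('open')
    arm.move_l(p-.09*M[:,2]); S('back')
E
python3 - <<'E'
from h import *
cup=HC+.0325*(he-hn)
insert(cup); release(cup)
pick(.0525)
cup=HC+.0325*(he+hn); hover(cup)
snap('scene','s9')
s=cv2.imread('pics/s9.png'); cv2.imwrite('pics/s9c.png',cv2.resize(s[60:220,200:400],None,fx=4,fy=3.75))
E
```

```text
False
t 64.2 pos [ 0.4589 -0.3482  0.1702] F [-0.9  1.   6.3] w 0.178 ff 59.0 in
t 64.6 pos [ 0.4582 -0.3479  0.1689] F [0.  0.1 0.9] w 0.448 ff 0.0 open
t 65.3 pos [ 0.391  -0.3284  0.2258] F [0.6 0.  0.6] w 0.453 ff 0.0 back
False
t 69.4 pos [0.4827 0.205  0.0858] F [-0.   0.8 -0.3] w 0.499 ff 0.0 at
t 69.7 pos [0.4827 0.205  0.0861] F [-1.6 -0.1  4.5] w 0.174 ff 58.5 grip
t 71.5 pos [0.4819 0.2047 0.2846] F [-0.9 -0.8 -0.7] w 0.173 ff 58.4 up
t 73.8 pos [ 0.4771 -0.2854  0.2882] F [-0.6 -0.9 -1.2] w 0.176 ff 58.4 hover
```

View pics/s9c.png

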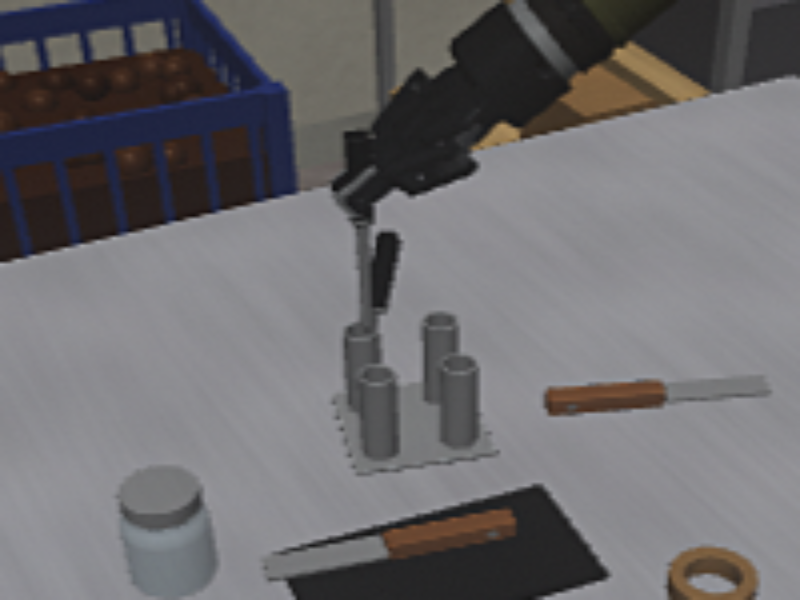

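Spike 1 stands in the rear cup, handle at crop (385,270), leaning slightly. Spike 2 hangs over its cup. Next: insert it, then check.

```bash
python3 - <<'E'
from h import *
cup=HC+.0325*(he+hn)
insert(cup); release(cup); arm.wait(.3)
arm.move_ptp([.42,.05,.42],down(0))
snap('scene','s10'); snap('top'); print([ (round(r['p'],2),at_z('top',r['at'],.013).round(3)) for r in arm.pinpoint('top','pry_mid')])
s=cv2.imread('pics/s10.png'); cv2.imwrite('pics/s10c.png',cv2.resize(s[80:380,200:500],None,fx=2,fy=2))
# closing feasibility: contact pt on lid top in hinge frame (y=-r,z=.044), tool tilted
h=C+UY*.105
for yaw in (CY-np.pi/2,CY,CY+np.pi/2):
  for r in (.15,.19):
    for tilt in (0,30,60):
      out=[]
      for t in (1.7,1.3,.9,.5,.2,0):
        b=np.radians(tilt)*t/1.7
        y=-r*np.cos(t)+.044*np.sin(t); z=.02+r*np.sin(t)+.044*np.cos(t)
        M=R.from_rotvec(-b*X3).as_matrix()@R.from_quat(down(yaw)).as_matrix()
        P=np.array([*(h+UY*y),z])-.073*M[:,2]
        out.append(arm.ik(P,quat(M)) is not None)
      print(round(yaw,2),r,tilt,out)
print(M[:,2], (R.from_rotvec(-.5*X3).as_matrix()@[0,0,-1]), UY)
E
```

```text
True
t 76.1 pos [ 0.4774 -0.2859  0.1705] F [-1.8  0.8  4.5] w 0.179 ff 59.0 in
t 76.5 pos [ 0.4766 -0.2852  0.1691] F [ 0.1  0.1 -0.6] w 0.449 ff 0.0 open
t 77.2 pos [ 0.4096 -0.266   0.2262] F [ 0.3 -0.7  0.2] w 0.451 ff 0.0 back
[(0.84, array([ 0.563, -0.169,  0.013])), (0.83, array([ 0.277, -0.251,  0.013]))]
-1.39 0.15 0 [True, True, True, True, True, True]
-1.39 0.15 30 [True, True, True, True, True, True]
-1.39 0.15 60 [True, True, True, True, True, True]
-1.39 0.19 0 [True, True, True, True, True, True]
-1.39 0.19 30 [True, True, True, True, True, True]
-1.39 0.19 60 [True, True, True, True, True, True]
0.19 0.15 0 [True, True, True, True, True, True]
0.19 0.15 30 [True, True, True, True, True, True]
0.19 0.15 60 [True, True, True, True, True, True]
0.19 0.19 0 [True, True, True, True, True, True]
0.19 0.19 30 [True, True, True, True, True, True]
0.19 0.19 60 [True, True, True, True, True, True]
1.76 0.15 0 [True, True, True, True, True, True]
1.76 0.15 30 [True, True, True, True, True, True]
1.76 0.15 60 [True, True, True, True, True, True]
1.76 0.19 0 [True, True, True, True, True, True]
1.76 0.19 30 [True, True, True, True, True, True]
1.76 0.19 60 [True, True, True, True, True, True]
[ 1.20374863e-16  2.25275433e-17 -1.00000000e+00] [ 0.08819098 -0.47124431 -0.87758256] [-0.18395135  0.98293535]
```

View pics/s10c.png

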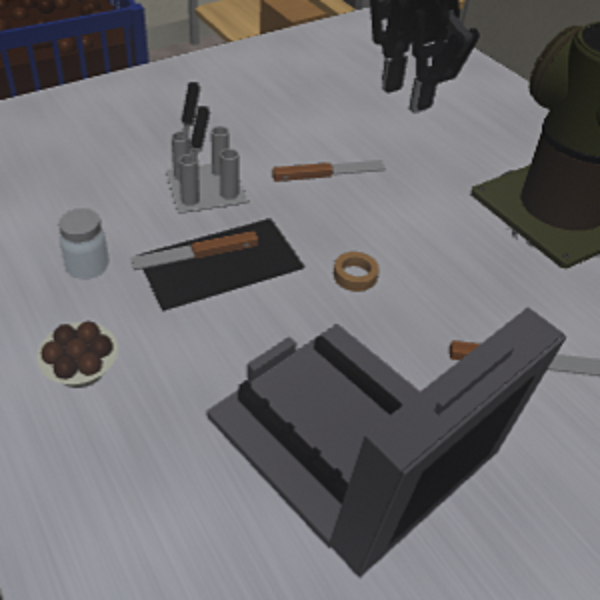

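Both spikes stand in their cups, handles at (190,103) and (201,127), and the case is empty. The pry has been knocked a little but is still on the mat. Next: close the lid from behind.

```bash
python3 - <<'E'
from h import *
h=C+UY*.105; r=.17
def pose(t,off=0,dz=0):
    b=np.radians(60)*max(t,0)/1.7
    n=np.array([np.sin(t),np.cos(t)])  # lid outward normal (y,z)
    y=-r*np.cos(t)+(.044+off)*n[0]; z=.02+r*np.sin(t)+(.044+off)*n[1]
    M=R.from_rotvec(-b*X3).as_matrix()@R.from_quat(down(CY+np.pi/2)).as_matrix()
    return np.array([*(h+UY*y),z+dz])-.073*M[:,2],quat(M)
arm.grip(0)
P,q=pose(1.7,.05,.15); arm.move_ptp(P,q); S()
P,q=pose(1.7,.05); arm.move_l(P,q); S()
for t in np.arange(1.7,.15,-.1):
    P,q=pose(t); arm.move_l(P,q,velocity=.05)
    if round(t*10)%3==0: S(round(t,2))
for t in (.1,.05,0,-.015,-.03):
    P,q=pose(t); hit=arm.move_l(P,q,velocity=.03,stop_force=15); S(t,hit)
    if hit: break
snap('scene','s11')
P=arm.get_state()['ee_pos']; arm.move_l(P+[0,0,.12]); 
arm.move_ptp([.45,0,.42],down(0))
s=snap('scene','s12')
cv2.imwrite('pics/s12c.png',cv2.resize(s[80:380,200:500,::-1],None,fx=2,fy=2))
o=look(dict(pry_mid=.013,pry=.013,pry_tip=.013,lid_lip=.04),n=3,cam='wrist')
my=np.radians(-5.6)
for r_ in o['pry_mid']:
    e=r_[2][:2]-[.5385,-.1487]; print(e@[np.cos(my),np.sin(my)],e@[-np.sin(my),np.cos(my)])
E
```

```text
Traceback (most recent call last):
bench.MotionError: the arm cannot take that pose within its joint ranges
```

```bash
cat > close.py <<'E'
from h import *
h=C+UY*.105
def pose(t,off=0,dz=0,tilt=60,r=.17,yaw=np.pi/2):
    b=np.radians(tilt)*max(t,0)/1.7
    n=np.array([np.sin(t),np.cos(t)])
    y=-r*np.cos(t)+(.044+off)*n[0]; z=.02+r*np.sin(t)+(.044+off)*n[1]
    M=R.from_rotvec(-b*X3).as_matrix()@R.from_quat(down(CY+yaw)).as_matrix()
    return np.array([*(h+UY*y),z+dz])-.073*M[:,2],quat(M)
E
python3 - <<'E'
from close import *
for yaw in (-np.pi/2,0,np.pi/2):
  for tilt in (0,30,45,60):
    for r in (.14,.17):
      v=[arm.ik(*pose(1.7,o,d,tilt,r,yaw)) for o,d in ((.05,.15),(.05,.1),(.05,.05),(.05,0),(.0,0))]
      print(round(yaw,1),tilt,r,[x is not None for x in v], None if v[-1] is None else v[-1].round(2))
E
```

```text
-1.6 0 0.14 [True, True, True, True, True] [ 0.56  0.45 -0.05  1.07  0.   -1.19]
-1.6 0 0.17 [True, True, True, True, True] [ 0.57  0.44  0.    1.14  0.   -1.19]
-1.6 30 0.14 [True, True, True, True, True] [ 0.78  0.67  0.22  1.43 -0.43 -0.91]
-1.6 30 0.17 [True, True, True, True, True] [ 0.79  0.66  0.28  1.5  -0.43 -0.9 ]
-1.6 45 0.14 [False, True, True, True, True] [ 0.86  0.83  0.38  1.67 -0.59 -0.73]
-1.6 45 0.17 [False, True, True, True, True] [ 0.86  0.82  0.43  1.74 -0.58 -0.72]
-1.6 60 0.14 [False, False, False, True, True] [ 0.91  1.02  0.54  1.95 -0.71 -0.51]
-1.6 60 0.17 [False, False, False, False, True] [ 0.91  1.    0.59  2.01 -0.7  -0.51]
0 0 0.14 [True, True, True, True, True] [ 0.56  0.45 -0.05  1.07  0.   -2.76]
0 0 0.17 [True, True, True, True, True] [ 0.57  0.44  0.    1.14  0.   -2.76]
0 30 0.14 [True, True, True, True, True] [ 0.78  0.67  0.22  1.43 -0.43 -2.48]
0 30 0.17 [True, True, True, True, True] [ 0.79  0.66  0.28  1.5  -0.43 -2.47]
0 45 0.14 [False, True, True, True, True] [ 0.86  0.83  0.38  1.67 -0.59 -2.3 ]
0 45 0.17 [False, True, True, True, True] [ 0.86  0.82  0.43  1.74 -0.58 -2.29]
0 60 0.14 [False, False, False, True, True] [ 0.91  1.02  0.54  1.95 -0.71 -2.09]
0 60 0.17 [False, False, False, False, True] [ 0.91  1.    0.59  2.01 -0.7  -2.08]
1.6 0 0.14 [True, True, True, True, True] [ 0.56  0.45 -0.05  1.07  0.    1.95]
1.6 0 0.17 [True, True, True, True, True] [0.57 0.44 0.   1.14 0.   1.95]
1.6 30 0.14 [True, True, True, True, True] [ 0.78  0.67  0.22  1.43 -0.43  2.24]
1.6 30 0.17 [True, True, True, True, True] [ 0.79  0.66  0.28  1.5  -0.43  2.24]
1.6 45 0.14 [False, True, True, True, True] [ 0.86  0.83  0.38  1.67 -0.59  2.41]
1.6 45 0.17 [False, True, True, True, True] [ 0.86  0.82  0.43  1.74 -0.58  2.42]
1.6 60 0.14 [False, False, False, True, True] [ 0.91  1.02  0.54  1.95 -0.71  2.63]
1.6 60 0.17 [False, False, False, False, True] [ 0.91  1.    0.59  2.01 -0.7   2.63]
```

```bash
cat > run_close.py <<'E'
from close import *
kw=dict(tilt=45)
arm.move_ptp(*pose(1.7,.07,.15,tilt=20)); S()
arm.move_ptp(*pose(1.7,.05,.05,**kw)); S()
arm.move_l(*pose(1.7,.03,0,**kw)); S()
for t in np.arange(1.7,.15,-.1):
    P,q=pose(t,**kw); arm.move_l(P,q,velocity=.05)
    if round(t*10)%3==0: S(round(t,2))
for t in (.1,.05,0,-.015,-.03):
    P,q=pose(t,**kw); hit=arm.move_l(P,q,velocity=.03,stop_force=15); S(t,hit)
    if hit: break
P=arm.get_state()['ee_pos']; arm.move_l(P+[0,0,.12])
arm.move_ptp([.45,0,.42],down(0))
s=snap('scene')
cv2.imwrite('pics/s12c.png',cv2.resize(s[80:380,200:500,::-1],None,fx=2,fy=2))
o=look(dict(pry_mid=.013,pry=.013,pry_tip=.013,lid_lip=.04),n=3,cam='wrist')
my=np.radians(-5.6)
for r_ in o['pry_mid']:
    e=r_[2][:2]-[.5385,-.1487]; print(e@[np.cos(my),np.sin(my)],e@[-np.sin(my),np.cos(my)])
E
python3 run_close.py
```

```text
t 84.8 pos [0.5017 0.4244 0.3926] F [1.1 0.5 0.8] w -0.0 ff 0.0
t 85.3 pos [0.5001 0.4315 0.2774] F [0.2 0.1 1.2] w 0.001 ff 0.0
t 85.8 pos [0.5051 0.4113 0.235 ] F [ 0.2 -0.   0. ] w -0.0 ff 0.0
t 87.6 pos [0.5167 0.3438 0.2493] F [-0.2  0.8 -0.4] w 0.001 ff 0.0 1.5
t 89.3 pos [0.5278 0.2842 0.2567] F [ 0.9 -0.1  0.3] w -0.0 ff 0.0 1.2
t 91.0 pos [0.5386 0.2257 0.2473] F [0.2 1.  0.5] w 0.002 ff 0.0 0.9
t 92.6 pos [0.5485 0.173  0.2224] F [ 0.5  1.2 -0.3] w 0.003 ff 0.0 0.6
t 94.2 pos [0.5564 0.13   0.1843] F [-0.1  0.5  0.6] w -0.002 ff 0.0 0.3
t 95.5 pos [0.5606 0.1087 0.1536] F [-0.3 -0.1 -1.6] w -0.004 ff 0.0 0.1 False
t 96.0 pos [0.5613 0.1041 0.1451] F [ 0.1 -0.3 -0.5] w -0.002 ff 0.0 0.05 False
t 96.5 pos [0.5622 0.1    0.1367] F [ 0.1 -0.2  0.3] w 0.0 ff 0.0 0 False
t 96.7 pos [0.5622 0.1    0.1365] F [-5.1  0.  15.4] w 0.0 ff 7.4 -0.015 False
t 97.0 pos [0.5622 0.0998 0.1363] F [-10.5  -0.1  30.8] w 0.002 ff 15.0 -0.03 False
pry_mid
   (0.93, [194.0, 253.0], array([0.2774, 0.1991, 0.013 ]))
   (0.77, [472.0, 251.0], array([ 0.2811, -0.2487,  0.013 ]))
   (0.62, [448.0, 63.0], array([ 0.5647, -0.1772,  0.013 ]))
pry
   (0.94, [189.0, 253.0], array([0.2788, 0.2058, 0.013 ]))
   (0.82, [450.0, 59.0], array([ 0.5697, -0.18  ,  0.013 ]))
pry_tip
   (0.84, [165.0, 291.0], array([0.2062, 0.257 , 0.013 ]))
   (0.79, [447.0, 299.0], array([ 0.1919, -0.2199,  0.013 ]))
lid_lip
-0.2937932066714883 0.32066119458656694
-0.24641324277940835 -0.1246405783961882
0.028856070522659736 -0.02580730892579247
```

View pics/s12c.png

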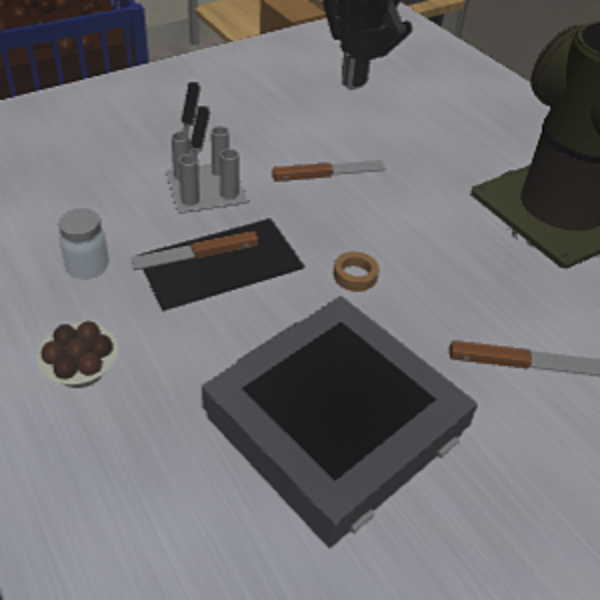

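The picture shows the lid shut at (340,400), both spikes standing in their cups at (195,115), and the pry mid on the mat, more than 30 mm inside its edges. The jar, bowl and tape have not moved. Handing in.

```bash
python3 -c "
from h import *
print(arm.close_job())"
```

```text
the job is handed in; nothing more can be done
None
```

I handed the job in, but it returned no verdict. In the last picture both spikes (the case held two) stand in separate cups, the case is shut, and the bystanders are unmoved; the pry was knocked about 4 cm during the run, so its middle is well inside the mat but its tip slightly overhangs the edge.

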